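Seat a housing in the measuring fixture and back the knob off a quarter turn

ROBOT

A 7-joint arm with a two-finger parallel gripper is mounted at the origin on the work surface. World frame = base frame: x ahead of the robot, y to its left, z up, the work surface at z = 0. Lengths are in m, angles in rad, forces in N, time in s.
With the tool pointing down it reaches from about 0.375 to 0.925 m from the base axis. Payload 3.1 kg.
Tool frame: the origin (TCP) lies midway between the tips of the shut fingers; the grasp point (between the pads) lies 19 mm behind it; z points along the fingers, y is the line along which they close (so a half turn about z gives the same grasp; the last joint's range is limited). The gripper opens to 85 mm and grips with 20 to 120 N. Pads are 22 mm wide; open, the fingers measure 114 mm over their backs; the gripper's body (76 mm by 85 mm) begins 54 mm behind the grasp point. The pads swing forward as they close: fully open they stand 13 mm farther back than shut.
Start: joints at [1.164, 0.383, 0.044, 1.598, -0.018, 1.161, -0.05], TCP at [0.198, -0.619, 0.231] pointing down, gripper open.
Joint ranges: [-2.61, 2.61], [-0.41, 2.15], [-1.48, 1.57], [0, 2.5], [-1.57, 4.71], [0.05, 1.97], [-2.85, 2.85]. Speed limits (rad/s): [2.79, 2.79, 3.14, 3.14, 3.14, 3.14, 3.14].

INTERFACE

Orientations are given as a unit quaternion [w, x, y, z].
In Python, from cell import bot gives the robot as it stands.
- The arm moves only by the shell command python3 -m pendant 'ROWS' [FORCE]. ROWS is JSON, a list of rows, each a list of 7 numbers: the shift along the tool's x, y, z normalised to -1 to 1, where 1 is 500 mm, then the turn, a rotation vector about the tool's x, y, z normalised to -1 to 1, where 1 is 0.5 rad, then the closure in counts, from 0 (fully open) to 255 (shut). In form: [[tx, ty, tz, rx, ry, rz, fingers], ...]. A call has 1 to 5 rows; each row is the pose to reach, as a shift and turn from the pose commanded when the call began, along the tool's axes at that moment; what a row does not reach only later rows make up. A row lasts 1/10 s, in which the tool goes at most 50 mm and 8.59 degrees, less where a joint would pass 70% of its speed; a pose out of reach is approached as far as the arm can. A call with a number of a shift or a turn outside -1 to 1 is refused whole. A call with a gripper value outside its range is refused whole. The fingers move at their own pace and stop on an object; FORCE is the grip in N (left out, the last holds). Time passes only in rows, so rows that repeat a pose let the fingers close. It gives the time, the measured TCP pose, the force, the opening and the grip force at its end, in the units of the state.
- bot.sense(): the state, without advancing time (a new reading comes with each control period).
- bot.snapshot(name): name is "scene" or "top" or "wrist"; returns the picture (384x512x3 uint8, red, green, blue); there is no depth.
- bot.get_calibration(name): a dict with "camera_matrix" (3x3 intrinsics, pixels), "dist" ([k1, k2, p1, p2, k3] as OpenCV has them; the pictures are not rectified), "cam_to_world" (4x4, takes a point from camera to world coordinates). Camera axes: x right, y down, z forward; pixel columns grow to the right and rows downward; lengths in m; the calibration is good to about 2 mm. A picture is of the moment at which its call begins: read the wrist's pose just before it. get_calibration takes no time and is no camera call; for the wrist camera it gives the pose at the moment of the call.
- bot.finish_job(): hands the job in; it is judged then, once.
Trained networks look in the newest picture that a camera, given by its name, has taken for a name from the list of things; names that differ only in an ending like _2 or _b are one class to them, and where a whole thing is asked for, a point or a joint stands for the part that bears it (a point fixed in the world has none). Each returns a list of dicts, best first, with "confidence" (0 to 1); they miss things now and then, are a little off and sometimes report something else, mostly with a low value. They report only what shows in the picture. A call takes as long as a camera call. They do not tell look-alikes from the thing itself.
- bot.spot_in(camera, query): "box" ([left, top, width, height] in pixels, round what is visible of it).
The state is a dict: "time": time; "joint_positions": joint angles; "qvel": joint speeds; "effort": joint torques, N m; "tcp_pos": TCP position; "eef_rot": TCP orientation; "force": force on the tool from outside, world axes, zero at the start; "moment": the same for the moment, N m; "grip_width": finger opening in m; "grip_force": force on a finger pad.
Only numpy, scipy, OpenCV 4.12 (cv2) and the standard library are available. Lean on these libraries where they do the work, as an engineer would, in place of code of your own. Each camera call takes 0.05 s, during which the arm holds its last target. There are 200 camera calls.

TASK

Turn the orange-winged knob of the measuring fixture clockwise until its steel jaw has pushed the blue housing fully home against the dark fence and you feel it seat, firmly but gently. Then back the knob off a quarter turn, so the housing stays against the fence unclamped, and finish while still gripping the knob's wing there. Move the housing with the jaw only, never touching it, and leave the ring gauge, jar and screwdriver alone.

Things in the scene. Friction and masses are not known exactly. Their poses are not given: they have to be found in the camera images.
- fixture: Aluminium plate bolted to the table, 270 x 110 x 20 mm; fixed, but its place and yaw differ each time. Origin on the table (z = 0); the plate spans x -155 to +115, y +-55 mm of its own frame. +x is the way the jaw closes towards the fence. A grey gear housing (72 x 70 mm, top at z = 55 mm) stands on it under the knob, centred at x = -115 mm, y = 0.
- wing: The knob: an orange wing, an upright bar 46 mm long (its x), 14 mm thick (its y), 36 mm tall, with a white mark at its +x end, on a black disc of 24 mm radius. Origin at the bar's foot, on the vertical knob axis (fixture x = -115 mm, y = 0), z = 67 mm; top at z = 103 mm; it does not rise. At the start its x is along the fixture's x. Grip across the thickness from above.
- wing_grip (a point): On the knob axis, z = 91 mm: a good height to grip the wing. Turning it CLOCKWISE seen from above moves the jaw 10 mm per rad towards the fence (a quarter turn: 15.7 mm); range 4.5 rad. Friction about 0.05 N m: it stays where left. Seating comes 1.2 to 2.6 rad from the start, so regrasp on the way where needed.
- jaw: Steel sliding jaw, 26 x 70 x 30 mm, top at z = 51 mm, driven by the knob along the fixture's x. Origin at the foot of its brass pushing pad's face, at fixture x = -40 mm at the start. The pad is sprung, 15 N per mm, so past the seat the force on the housing grows 150 N per rad of knob and the knob resists with 0.01 N m per newton besides friction. 10 to 20 N is a good seat; 60 N is too much.
- jaw_face (a point): Centre of the jaw's pushing face with the pad unpressed, 15 mm above the jaw's foot; x is the pushing direction.
- housing: Loose blue machined block, 50 (its x) x 40 x 28 mm high, 120 to 240 g, lying on the plate between jaw and fence, up to 0.1 rad askew and 3 to 7 mm short of the fence. Origin at the centre of its underside, z = 20 mm.
- housing_seat (a point): Centre of the housing's face that goes against the fence: 25 mm along its x from its origin, 15 mm up.
- fence: Dark steel fence block, 24 x 100 x 36 mm, screwed to the plate; fixed, but its place along the fixture's x varies by 14 mm. Origin at the foot of the face that looks at the jaw; x points away from the jaw.
- fence_face (a point): Centre of the fence's face that looks at the jaw, 15 mm up. With the housing seated, the jaw face stands 50 mm before it.
- ring_gauge: Bystander: steel ring, 56 mm across, 14 mm high, on the table. Origin under its centre.
- jar: Bystander: small amber jar with black cap, 44 mm across, 55 mm high. Origin under its centre.
- driver: Bystander: yellow-handled screwdriver, 160 mm long, lying on the table. Origin at mid-length on the table.
Things that resemble listed ones, but are neither listed nor needed, are in the scene too. There is more than one size of the housing; the one meant has the size given above.

How it is judged:
On the way:
1. the jaw presses the housing home against the fence with more than 5 N (contact force between jaw and housing above 5 N and contact force between housing and fence above 3 N and x of housing_seat in the frame of fence_face above -0.002 m and angle between the x axis of housing and the x axis of fence, either way round below 0.05 rad), for 0.2 s.
At the end, for the whole second after the job is handed in: The fingers still hold the wing (over 2 N), at rest, about a quarter turn back from the seat (jaw face 61 to 69 mm before the fence face); the housing lies flat and square (3.4 degrees) within 3 mm of the fence, and the jaw does not touch it (x of jaw_face in the frame of fence_face between -0.069 and -0.061 m and x of housing_seat in the frame of fence_face above -0.003 m and angle between the x axis of housing and the x axis of fence, either way round below 0.06 rad and angle between housing's own z axis and vertical below 0.05 rad and contact force between jaw and housing below 0.5 N and contact force between the fingers and wing above 2 N and linear speed of housing below 0.01 m/s and angular speed of wing below 0.1 rad/s); the arm keeps its last pose, push and grip.
It fails at once if the housing is squeezed with more than 60 N (contact force between jaw and housing above 60 N).
It fails at once if the robot touches the housing (contact force between any of the fingers, the arm and housing above 0.5 N).
It fails at once if the ring gauge, the jar or the screwdriver is moved by more than 15 mm (distance of any of ring_gauge, jar, driver from where it was at the start of the episode above 0.015 m).
It also fails if it takes over 72 s, if anything falls off the work surface, if the arm or the gripper's body presses on something with over 40 N, if the wrist force passes 120 N, or if a joint passes its speed limit or range.

## Working session

There is one attempt and no reset: what is moved stays moved. The work goes in short steps, Python scripts to look and compute and a shell command to move; the robot and the scene stay as the last step left them, time stands still between calls to the robot, and variables do not carry over. Pictures are saved under pics/ and viewed, at most 10 in all, crops included, and the job is handed in when it is done.

```bash
mkdir -p pics; ls; python3 - <<'E'
from cell import bot
import cv2,numpy as np
s=bot.sense();print({k:np.round(v,3).tolist() for k,v in s.items()})
for c in("scene","top"):
    im=bot.snapshot(c);cv2.imwrite(f"pics/{c}0.png",im[:,:,::-1])
    for q in("wing","housing","fence","jaw","fixture","ring_gauge","jar","driver"):
        print(c,q,[(np.round(d["box"]).tolist(),round(d["confidence"],2)) for d in bot.spot_in(c,q)][:3])
    k=bot.get_calibration(c);print(np.round(k["cam_to_world"],3).tolist(),np.round(k["camera_matrix"],1).tolist(),k["dist"])
a=[cv2.imread(f"pics/{c}0.png") for c in("scene","top")]
E
```

```text
pics
{'time': 0.0, 'joint_positions': [1.164, 0.384, 0.044, 1.6, -0.018, 1.161, -0.05], 'qvel': [-0.002, 0.002, 0.0, -0.001, 0.001, -0.001, -0.002], 'effort': [-0.0, -43.347, 1.025, -24.951, 0.011, 0.011, 0.0], 'tcp_pos': [0.197, -0.618, 0.23], 'eef_rot': [-0.001, 0.988, 0.154, -0.0], 'force': [-0.164, -0.551, -0.379], 'moment': [-0.024, 0.002, 0.0], 'grip_force': 0.0, 'grip_width': 0.085}
scene wing [([262.0, 133.0, 22.0, 28.0], 0.89)]
scene housing [([175.0, 265.0, 15.0, 26.0], 0.9), ([243.0, 188.0, 26.0, 22.0], 0.83), ([180.0, 159.0, 28.0, 33.0], 0.73)]
scene fence [([222.0, 203.0, 56.0, 28.0], 0.69), ([244.0, 187.0, 24.0, 24.0], 0.34)]
scene jaw [([243.0, 169.0, 38.0, 27.0], 0.65)]
scene fixture [([212.0, 131.0, 84.0, 136.0], 0.79)]
scene ring_gauge [([300.0, 208.0, 28.0, 24.0], 0.91), ([213.0, 132.0, 84.0, 133.0], 0.6)]
scene jar [([184.0, 160.0, 26.0, 29.0], 0.72)]
scene driver [([134.0, 197.0, 61.0, 39.0], 0.94)]
[[0.14, 0.725, -0.675, 1.21], [0.99, -0.109, 0.089, -0.052], [-0.009, -0.68, -0.733, 0.724], [0.0, 0.0, 0.0, 1.0]] [[469.8, 0.0, 258.1], [0.0, 469.8, 191.2], [0.0, 0.
[... 164 characters left out ...]
8.0, 128.0, 24.0, 30.0], 0.79), ([228.0, 201.0, 31.0, 38.0], 0.55)]
top fence [([227.0, 178.0, 56.0, 38.0], 0.69)]
top jaw [([213.0, 239.0, 44.0, 31.0], 0.63), ([204.0, 273.0, 32.0, 31.0], 0.44)]
top fixture [([185.0, 160.0, 110.0, 162.0], 0.87)]
top ring_gauge [([164.0, 192.0, 32.0, 31.0], 0.73)]
top jar [([206.0, 273.0, 30.0, 31.0], 0.71), ([299.0, 265.0, 30.0, 28.0], 0.58), ([224.0, 181.0, 57.0, 34.0], 0.51)]
top driver [([310.0, 189.0, 72.0, 66.0], 0.71)]
[[-0.093, -0.971, 0.221, 0.472], [-0.996, 0.092, -0.015, 0.018], [-0.006, -0.222, -0.975, 0.807], [0.0, 0.0, 0.0, 1.0]] [[456.4, 0.0, 249.5], [0.0, 456.4, 197.8], [0.0, 0.0, 1.0]] [0.02298942 0.         0.         0.         0.        ]
```

View pics/top0.png

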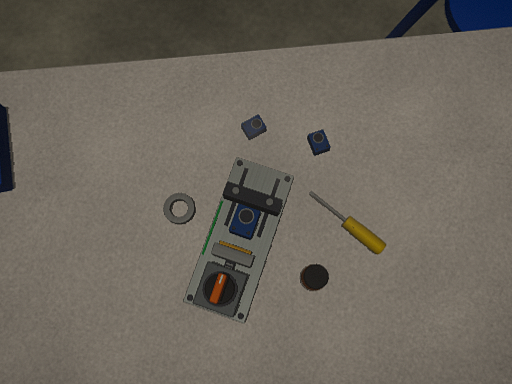

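View pics/scene0.png

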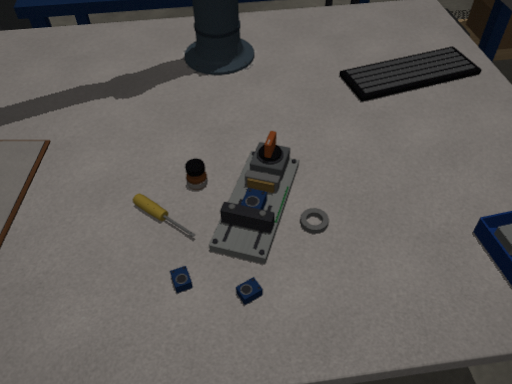

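The top view shows the knob at about (219,288), the jaw at (233,252), the housing in the fixture at (245,219) and the fence at (253,197). Three blue blocks could be the housing: (245,219), (254,127) and (319,142). The one at (245,219) fits, because it lies between jaw and fence. The other two are smaller and lie loose on the table.

```bash
cat > h.py <<'E'
from cell import bot
import cv2,numpy as np
from scipy.spatial.transform import Rotation as R
def ray(k,px,z):
    K,T=np.array(k["camera_matrix"]),np.array(k["cam_to_world"])
    p=cv2.undistortPoints(np.array(px,float).reshape(-1,1,2),K,np.array(k["dist"])).reshape(-1,2)
    d=np.c_[p,np.ones(len(p))]@T[:3,:3].T; o=T[:3,3]
    return o+d*((z-o[2])/d[:,2])[:,None]
def proj(k,P):
    T=np.linalg.inv(k["cam_to_world"]);
    return cv2.projectPoints(np.array(P,float).reshape(-1,1,3),cv2.Rodrigues(T[:3,:3])[0],T[:3,3],np.array(k["camera_matrix"]),np.array(k["dist"]))[0].reshape(-1,2)
def tool(s): # tcp, R
    w,x,y,z=s["eef_rot"]; return np.array(s["tcp_pos"]),R.from_quat([x,y,z,w])
E
python3 - <<'E'
from h import *
k=bot.get_calibration("top")
c=ray(k,[(237,158),(293,178),(245,322),(185,300)],.02);print(c.round(3),np.linalg.norm(c-np.roll(c,1,0),axis=1))
ux=(c[0]+c[1]-c[2]-c[3])[:2];print("yaw",np.arctan2(ux[1],ux[0]));u=ux/np.linalg.norm(ux)
print("knob from plate",c.mean(0)[:2]-u*.095)
im=cv2.imread("pics/top0.png");hsv=cv2.cvtColor(im,cv2.COLOR_BGR2HSV)
m=cv2.inRange(hsv,(3,150,90),(14,255,255));n,l,st,ce=cv2.connectedComponentsWithStats(m)
i=1+np.argmax(st[1:,4]);print(st[i],ce[i],ray(k,[ce[i]],.095))
cv2.imwrite("pics/crop1.png",cv2.resize(im[100:330,150:400],None,fx=2.6,fy=2.6,interpolation=cv2.INTER_CUBIC))
E
```

```text
[[ 0.726  0.022  0.02 ]
 [ 0.679 -0.074  0.02 ]
 [ 0.44   0.033  0.02 ]
 [ 0.485  0.131  0.02 ]] [0.26406985 0.10696452 0.26206772 0.10707775]
yaw -0.4240042312744334
knob from plate [0.49604056 0.06698765]
[210 273  16  30 222] [217.12162162 288.62162162] [[0.49623427 0.06998025 0.095     ]]
```

View pics/crop1.png

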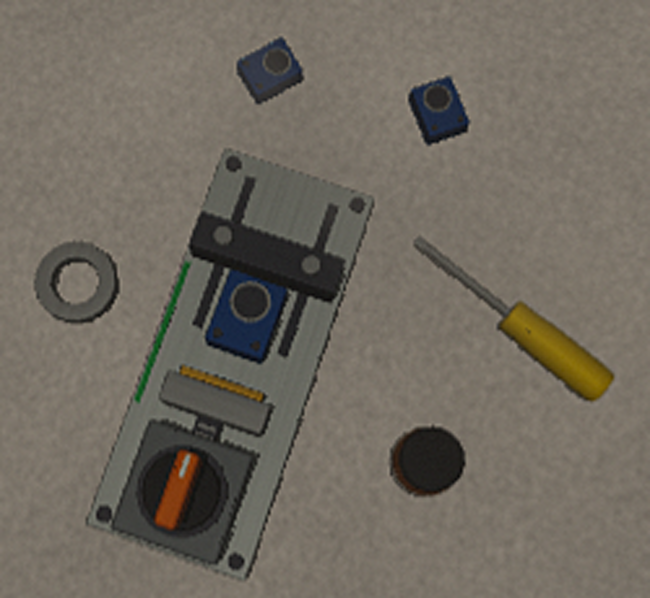

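The enlarged crop confirms the block under the fence, between jaw and fence, as the housing: it is larger than the two loose ones. The plate corners give the knob at about (0.496, 0.067) with yaw about -0.42. I'll approach with the tool x at yaw +2.72, so that one grasp covers the whole clockwise turn.

```bash
cat > goal.py <<'E'
import sys
from h import *
x,y,z,yaw=map(float,sys.argv[1:5]);s=bot.sense();p,r=tool(s)
t=R.from_matrix([[np.cos(yaw),np.sin(yaw),0],[np.sin(yaw),-np.cos(yaw),0],[0,0,-1]])
print("shift",(r.inv().apply(np.array([x,y,z])-p)/.5).round(4),"turn",((r.inv()*t).as_rotvec()/.5).round(3),"tcp",p.round(4),"j",np.round(s["joint_positions"],2),"t",round(s["time"],2),"F",np.round(s["force"],1),"M",np.round(s["moment"],2))
E
python3 -m pendant '[[0.33,-0.376,0,0,0,-1,0],[0.33,-0.376,0,0,0,-1,0],[0.33,-0.376,0,0,0,-1,0],[0.33,-0.376,0,0,0,-1,0],[0.33,-0.376,0,0,0,-1,0]]'; python3 goal.py 0.496 0.067 0.23 2.72
```

```text
time: 1.4
tcp_pos: [0.2982, -0.3883, 0.2315]
eef_rot: [0.0, 0.919, 0.394, 0.0]
force: [1.4, 0.5, -0.4]
grip_width: 0.0856
grip_force: 0.0
shift [ 0.9322 -0.3419  0.0027] turn [ 1.000e-03  2.000e-03 -3.821e+00] tcp [ 0.2982 -0.3883  0.2315] j [ 0.99  0.09 -0.17  1.97  0.02  1.09  0.06] t 1.4 F [ 1.4  0.5 -0.4] M [-0.04 -0.09 -0.02]
```

```bash
python3 -m pendant '[[0.47,-0.172,0,0,0,-1,0],[0.47,-0.172,0,0,0,-1,0],[0.47,-0.172,0,0,0,-1,0],[0.47,-0.172,0,0,0,-1,0],[0.47,-0.172,0,0,0,-1,0]]'; python3 goal.py 0.496 0.067 0.23 2.72
```

```text
time: 1.9
tcp_pos: [0.398, -0.1592, 0.2318]
eef_rot: [0.001, 0.793, 0.609, 0.0]
force: [1.2, -0.6, -0.1]
grip_width: 0.0852
grip_force: 0.0
shift [0.4877 0.0723 0.0033] turn [ 1.000e-03  3.000e-03 -2.821e+00] tcp [ 0.398  -0.1592  0.2318] j [ 0.74 -0.03 -0.44  2.08 -0.01  1.08  0.04] t 1.9 F [ 1.2 -0.6 -0.1] M [-0.05 -0.08  0.02]
```

```bash
python3 -m pendant '[[0.488,0.072,0,0,0,-1,0],[0.488,0.072,0,0,0,-1,0],[0.488,0.072,0,0,0,-1,0],[0.488,0.072,0,0,0,-1,0],[0.488,0.072,0,0,0,-1,0]]'; python3 goal.py 0.496 0.067 0.23 2.72
```

```text
time: 2.4
tcp_pos: [0.4962, 0.0676, 0.2319]
eef_rot: [0.001, 0.618, 0.786, 0.0]
force: [0.8, -0.3, -0.1]
grip_width: 0.0854
grip_force: 0.0
shift [-0.0011 -0.0007  0.0038] turn [ 0.002  0.002 -1.82 ] tcp [0.4962 0.0676 0.2319] j [ 0.43  0.15 -0.69  1.92  0.11  1.1  -0.07] t 2.4 F [ 0.8 -0.3 -0.1] M [-0.04 -0.08 -0.03]
```

```bash
python3 -m pendant '[[0,0,0,0,0,-1,0],[0,0,0,0,0,-1,0],[0,0,0,0,0,-1,0],[0,0,0,0,0,-1,0],[0,0,0,0,0,-1,0]]' >/dev/null; python3 -m pendant '[[0,0,0,0,0,-0.82,0],[0,0,0,0,0,-0.82,0],[0,0,0,0,0,-0.82,0],[0,0,0,0,0,-0.82,0],[0,0,0,0,0,-0.82,0]]' >/dev/null; python3 goal.py 0.496 0.067 0.13 2.72
python3 - <<'E'
from h import *
k=bot.get_calibration("wrist");im=bot.snapshot("wrist")[:,:,::-1].copy()
hsv=cv2.cvtColor(im,cv2.COLOR_BGR2HSV)
m=cv2.inRange(hsv,(3,150,90),(14,255,255));n,l,st,ce=cv2.connectedComponentsWithStats(m)
i=1+np.argmax(st[1:,4]);print(st[i],ce[i])
pts=np.argwhere(l==i)[:,::-1]
print(cv2.minAreaRect(pts.astype(np.float32)),ray(k,cv2.boxPoints(cv2.minAreaRect(pts.astype(np.float32))),.103).round(4))
for q in("wing","jaw","housing","fence"): print(q,[(d["box"],d["confidence"]) for d in bot.spot_in("wrist",q)][:2])
print(proj(k,[[.496,.067,.103],[.496,.067,.067]]),np.array(k["cam_to_world"]).round(3))
cv2.imwrite("pics/w1.png",im)
E
```

```text
shift [0.0005 0.0036 0.2027] turn [ 0.     0.    -0.009] tcp [0.4955 0.0653 0.2314] j [ 0.51  0.17 -0.78  1.92  0.13  1.1   0.82] t 3.4 F [-0.3  0.  -0.5] M [ 0.04 -0.01 -0.01]
[254 147  17  57 781] [261.82714469 172.63764405]
((262.0, 175.0), (56.0, 16.0), 90.0) [[0.4698 0.0746 0.103 ]
 [0.4752 0.0865 0.103 ]
 [0.5198 0.0669 0.103 ]
 [0.5141 0.0543 0.103 ]]
wing [([236.3, 143.3, 48.6, 59.6], 0.91), ([338.0, 223.9, 45.2, 41.8], 0.3)]
jaw [([228.5, 203.2, 65.5, 27.9], 0.77)]
housing [([243.9, 240.6, 36.9, 48.1], 0.57)]
fence [([215.5, 281.8, 89.9, 35.4], 0.63), ([242.7, 241.1, 37.3, 48.3], 0.51)]
[[258.79506682 178.74323331]
 [258.73081135 168.75837529]] [[ 0.413  0.871  0.265  0.428]
 [ 0.911 -0.395 -0.119  0.097]
 [ 0.001  0.291 -0.957  0.375]
 [ 0.     0.     0.     1.   ]]
```

View pics/w1.png

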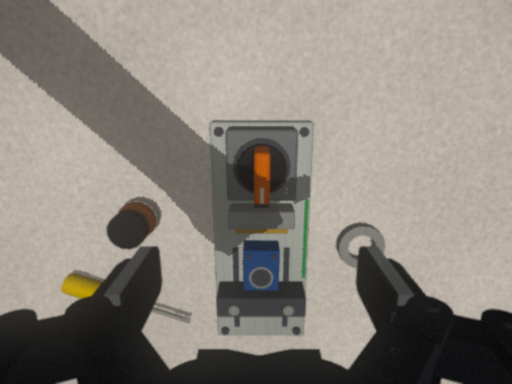

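The wrist view shows the wing top at (262,175), the jaw at (262,216), the housing at (261,265) and the fence at (261,297). The wing's end fixes the knob axis at (0.496, 0.0697), which agrees with the top view, and the yaw is -0.426. I'll descend and grip.

```bash
python3 -m pendant '[[0.003,0.0084,0.08,0,0,0,0],[0.003,0.0084,0.16,0,0,0,0],[0.003,0.0084,0.24,0,0,0,0],[0.003,0.0084,0.29,0,0,0,0],[0.003,0.0084,0.318,0,0,0,0]]'; python3 -m pendant '[[0,0,0,0,0,0,100],[0,0,0,0,0,0,200],[0,0,0,0,0,0,255],[0,0,0,0,0,0,255],[0,0,0,0,0,0,255]]' 20;  python3 goal.py 0.496 0.0697 0.072 2.716
```

```text
time: 4.15
tcp_pos: [0.4939, 0.0695, 0.0698]
eef_rot: [-0.002, 0.21, 0.978, -0.001]
force: [0.0, 0.0, 0.1]
grip_width: 0.0854
grip_force: 0.0
time: 4.65
tcp_pos: [0.4961, 0.0679, 0.0736]
eef_rot: [0.0, 0.21, 0.978, -0.002]
force: [-0.8, 3.7, 13.6]
grip_width: 0.0137
grip_force: 25.1
shift [0.0016 0.0032 0.0031] turn [-0.007  0.003  0.005] tcp [0.4961 0.0679 0.0736] j [ 0.39  0.41 -0.7   2.04  0.37  0.81  0.62] t 4.65 F [-0.8  3.7 13.6] M [ 1.85 -0.01  0.  ]
```

Gripped, but there is a 13.6 N upward force, probably the tips on the disc. I'll open, raise 5 mm and grip again.

```bash
python3 -m pendant '[[0,0,0,0,0,0,150],[0,0,-0.01,0,0,0,150],[0,0,-0.01,0,0,0,150]]' 20; python3 -m pendant '[[0,0,0,0,0,0,200],[0,0,0,0,0,0,255],[0,0,0,0,0,0,255],[0,0,0,0,0,0,255],[0,0,0,0,0,0,255]]' 20;  python3 goal.py 0.496 0.0697 0.076 2.716
```

```text
time: 4.95
tcp_pos: [0.4965, 0.0702, 0.0781]
eef_rot: [0.001, 0.21, 0.978, 0.0]
force: [0.2, -0.2, 0.7]
grip_width: 0.0351
grip_force: 0.0
time: 5.45
tcp_pos: [0.4952, 0.0684, 0.0775]
eef_rot: [-0.001, 0.21, 0.978, -0.001]
force: [-2.9, -3.5, 5.8]
grip_width: 0.0139
grip_force: 24.1
shift [-0.0004  0.003   0.0031] turn [-0.006 -0.001  0.004] tcp [0.4952 0.0684 0.0775] j [ 0.4   0.4  -0.71  2.04  0.36  0.82  0.63] t 5.45 F [-2.9 -3.5  5.8] M [-0.52  0.45  0.03]
```

```bash
python3 -m pendant '[[0,0,0,0,0,0,255],[0,0,0,0,0,0.25,255],[0,0,0,0,0,0.5,255],[0,0,0,0,0,0.75,255],[0,0,0,0,0,1,255]]' 40;  python3 goal.py 0.496 0.0697 0.076 2.216; python3 -m pendant '[[0,0,0,0,0,0.25,255],[0,0,0,0,0,0.5,255],[0,0,0,0,0,0.75,255],[0,0,0,0,0,1,255],[0,0,0,0,0,1,255]]' 40;  python3 goal.py 0.496 0.0697 0.076 1.716
```

```text
time: 5.95
tcp_pos: [0.4958, 0.0691, 0.0776]
eef_rot: [0.0, 0.447, 0.894, -0.001]
force: [-1.2, -1.8, 3.6]
grip_width: 0.0134
grip_force: 43.6
shift [0.0006 0.0011 0.0032] turn [-0.002  0.002 -0.005] tcp [0.4958 0.0691 0.0776] j [ 0.31  0.38 -0.6   2.05  0.3   0.8   0.17] t 5.95 F [-1.2 -1.8  3.6] M [-0.28  0.19  0.08]
time: 6.45
tcp_pos: [0.4966, 0.0695, 0.0776]
eef_rot: [0.001, 0.653, 0.757, 0.0]
force: [-0.0, -0.9, 2.5]
grip_width: 0.0128
grip_force: 43.4
shift [ 0.0006 -0.0011  0.0032] turn [0.003 0.002 0.005] tcp [0.4966 0.0695 0.0776] j [ 0.23  0.36 -0.51  2.05  0.24  0.79 -0.28] t 6.45 F [-0.  -0.9  2.5] M [-0.29 -0.19 -0.09]
```

```bash
cat > feel.py <<'E'
from h import *
L=[]
for i in range(6):
    im=bot.snapshot("wrist");L.append(bot.sense())
w=lambda n:np.mean([s[n] for s in L],0)
p,r=tool(L[-1]);x=r.apply([1,0,0])
print("Mz",w("moment").round(3),"sd",np.std([s["moment"][2] for s in L]).round(3),"F",w("force").round(1),"eff7",np.round(w("effort")[6],3),"yaw",np.arctan2(x[1],x[0]).round(3),"tcp",w("tcp_pos").round(4),"grip",w("grip_force").round(1),"t",L[-1]["time"])
import time;cv2.imwrite(f"pics/w_{L[-1]['time']:.2f}.png",im[:,:,::-1])
E
python3 feel.py; python3 -m pendant '[[0,0,0,0,0,0.1,255],[0,0,0,0,0,0.2,255],[0,0,0,0,0,0.2,255]]' >/dev/null; python3 feel.py;ls pics
```

```text
Mz [-0.362 -0.295 -0.009] sd 0.035 F [ 1.7 -1.8  1.9] eff7 -0.021 yaw 1.72 tcp [0.4965 0.0695 0.0776] grip 43.5 t 6.75
Mz [-0.554 -0.687 -0.021] sd 0.025 F [ 3.1 -2.6  1.8] eff7 0.005 yaw 1.619 tcp [0.4967 0.0695 0.0776] grip 43.4 t 7.35
crop1.png
scene0.png
top0.png
w1.png
w_6.75.png
w_7.35.png
```

View pics/w_7.35.png

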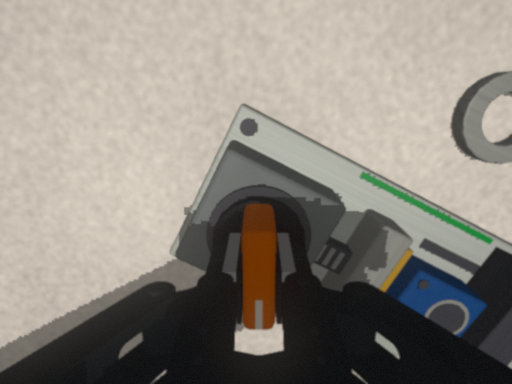

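The view shows the wing held at (258,265), with the brass pad at (396,272) nearly touching the housing at (440,300). I'll continue in 0.1 rad steps by feel.

```bash
for i in 1; do python3 -m pendant '[[0,0,0,0,0,0.1,255],[0,0,0,0,0,0.2,255],[0,0,0,0,0,0.2,255]]' >/dev/null; python3 feel.py; python3 -m pendant '[[0,0,0,0,0,0.1,255],[0,0,0,0,0,0.2,255],[0,0,0,0,0,0.2,255]]' >/dev/null; python3 feel.py; done
```

```text
Mz [-0.626 -0.913 -0.06 ] sd 0.026 F [ 4.  -3.   1.8] eff7 0.035 yaw 1.519 tcp [0.4969 0.0695 0.0776] grip 43.4 t 7.95
Mz [-0.644 -0.948 -0.048] sd 0.028 F [ 4.8 -3.2  0.9] eff7 0.034 yaw 1.419 tcp [0.4971 0.0695 0.0776] grip 43.3 t 8.55
```

```bash
python3 - <<'E'
from h import *
im=cv2.imread("pics/w1.png")
# wrist calibration at w1 (rounded print)
k=bot.get_calibration("wrist");k["cam_to_world"]=np.array([[.413,.871,.265,.428],[.911,-.395,-.119,.097],[.001,.291,-.957,.375],[0,0,0,1]])
u=np.array([np.cos(-.426),np.sin(-.426)])
g=im[:,:,:].astype(int).sum(2)
for c in(225,297): print(c,[(r,int(g[r,c-2:c+3].mean())) for r in range(270,318,2)])
for r in(280,282,284,286,302,304): print(r,[( (ray(k,[(261,r)],z)[0,:2]-[.496,.0697])@u-.115).round(4) for z in(.02,.056)])
print("pad row check",[( (ray(k,[(261,r)],.048)[0,:2]-[.496,.0697])@u-.115).round(4) for r in(230,234)])
E
python3 -m pendant '[[0,0,0,0,0,0.1,255],[0,0,0,0,0,0.2,255],[0,0,0,0,0,0.2,255]]' >/dev/null; python3 feel.py
```

```text
225 [(270, 435), (272, 438), (274, 435), (276, 435), (278, 436), (280, 399), (282, 172), (284, 146), (286, 148), (288, 149), (290, 150), (292, 151), (294, 151), (296, 149), (298, 175), (300, 201), (302, 203), (304, 201), (306, 201), (308, 199), (310, 202), (312, 201), (314, 204), (316, 284)]
297 [(270, 441), (272, 439), (274, 438), (276, 436), (278, 436), (280, 398), (282, 165), (284, 139), (286, 143), (288, 139), (290, 141), (292, 140), (294, 141), (296, 143), (298, 166), (300, 198), (302, 195), (304, 193), (306, 197), (308, 197), (310, 200), (312, 200), (314, 200), (316, 278)]
280 [np.float64(0.0355), np.float64(0.0128)]
282 [np.float64(0.0383), np.float64(0.0153)]
284 [np.float64(0.0411), np.float64(0.0178)]
286 [np.float64(0.0438), np.float64(0.0203)]
302 [np.float64(0.0665), np.float64(0.0407)]
304 [np.float64(0.0694), np.float64(0.0433)]
pad row check [np.float64(-0.0427), np.float64(-0.0381)]
Mz [-0.656 -1.008 -0.057] sd 0.035 F [ 4.9 -2.8  0.5] eff7 0.033 yaw 1.319 tcp [0.4972 0.0695 0.0776] grip 43.3 t 9.15
```

The wrist picture puts the fence face at fixture x of about 37 mm, so seating comes around 2.5 rad. I'll go to about 2.0 rad, then continue in small steps.

```bash
for i in 1; do python3 -m pendant '[[0,0,0,0,0,0.12,255],[0,0,0,0,0,0.24,255],[0,0,0,0,0,0.36,255],[0,0,0,0,0,0.48,255],[0,0,0,0,0,0.6,255]]' >/dev/null; python3 feel.py; python3 -m pendant '[[0,0,0,0,0,0.12,255],[0,0,0,0,0,0.24,255],[0,0,0,0,0,0.36,255],[0,0,0,0,0,0.48,255],[0,0,0,0,0,0.6,255]]' >/dev/null; python3 feel.py; done
```

```text
Mz [-0.755 -1.211 -0.043] sd 0.033 F [ 5.9 -3.3 -0.5] eff7 -0.018 yaw 1.019 tcp [0.4977 0.0693 0.0776] grip 43.1 t 9.95
Mz [-0.86  -1.373 -0.031] sd 0.031 F [ 6.3 -3.8 -1.1] eff7 -0.026 yaw 0.718 tcp [0.4981 0.0689 0.0776] grip 43.0 t 10.75
```

```bash
python3 -m pendant '[[0,0.002,0,0,0,0,255],[0,0.002,0,0,0,0.1,255],[0,0.002,0,0,0,0.2,255],[0,0.002,0,0,0,0.2,255]]' >/dev/null; python3 feel.py; python3 -m pendant '[[0,0,0,0,0,0.1,255],[0,0,0,0,0,0.2,255],[0,0,0,0,0,0.2,255]]' >/dev/null; python3 feel.py;
```

```text
Mz [-0.676 -1.145 -0.033] sd 0.022 F [ 5.5 -2.6 -0. ] eff7 0.026 yaw 0.619 tcp [0.4983 0.0687 0.0776] grip 43.2 t 11.45
Mz [-0.725 -1.19  -0.027] sd 0.032 F [ 5.7 -3.2 -0.3] eff7 0.026 yaw 0.519 tcp [0.4984 0.0686 0.0776] grip 43.2 t 12.05
```

```bash
python3 -m pendant '[[0,0,0,0,0,0.1,255],[0,0,0,0,0,0.2,255],[0,0,0,0,0,0.2,255]]' >/dev/null; python3 feel.py; python3 - <<'E'
from h import *
im=bot.snapshot("scene")[:,:,::-1];cv2.imwrite("pics/s2.png",cv2.resize(im[110:270,190:320],None,fx=4.5,fy=3.7,interpolation=cv2.INTER_CUBIC))
E
```

```text
Mz [-0.801 -1.206 -0.038] sd 0.026 F [ 6.  -3.6 -0.3] eff7 0.026 yaw 0.418 tcp [0.4984 0.0684 0.0776] grip 43.1 t 12.65
```

View pics/s2.png

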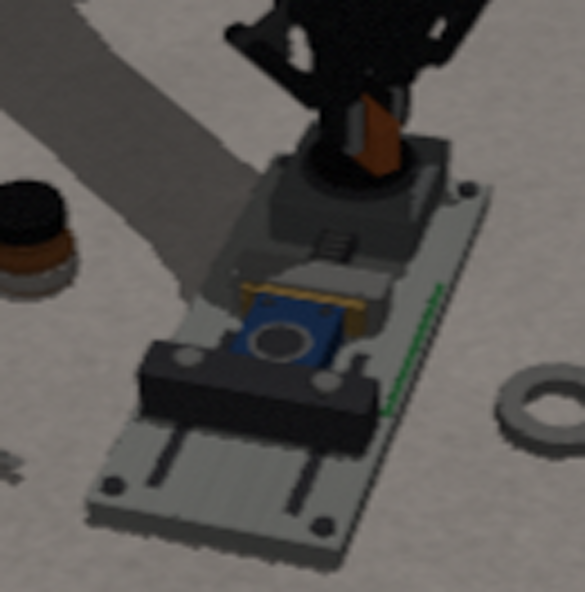

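The jaw's pad (300,300) now touches the housing (290,335), which is near the fence. I'll use finer steps from here.

```bash
python3 -m pendant '[[0,0,0,0,0,0.1,255],[0,0,0,0,0,0.14,255],[0,0,0,0,0,0.14,255]]' >/dev/null; python3 feel.py;  python3 -m pendant '[[0,0,0,0,0,0.1,255],[0,0,0,0,0,0.14,255],[0,0,0,0,0,0.14,255]]' >/dev/null; python3 feel.py
```

```text
Mz [-0.816 -1.249 -0.023] sd 0.018 F [ 6.1 -3.4 -0.2] eff7 0.025 yaw 0.348 tcp [0.4985 0.0683 0.0776] grip 43.1 t 13.3
Mz [-0.881 -1.238 -0.041] sd 0.021 F [ 6.2 -3.9 -0.2] eff7 0.021 yaw 0.278 tcp [0.4985 0.0682 0.0776] grip 43.1 t 13.9
```

```bash
python3 -m pendant '[[0,0,0,0,0,0.1,255],[0,0,0,0,0,0.14,255],[0,0,0,0,0,0.14,255]]' >/dev/null; python3 feel.py
```

```text
Mz [-0.943 -1.243  0.056] sd 0.014 F [ 5.9 -4.  -0.3] eff7 -0.073 yaw 0.209 tcp [0.4985 0.0681 0.0776] grip 43.1 t 14.5
```

```bash
python3 -m pendant '[[0,0,0,0,0,0.1,255],[0,0,0,0,0,0.14,255],[0,0,0,0,0,0.14,255]]' >/dev/null; python3 feel.py
```

```text
Mz [-0.958 -1.246  0.175] sd 0.038 F [ 5.8 -4.   0.1] eff7 -0.167 yaw 0.139 tcp [0.4986 0.068  0.0776] grip 43.1 t 15.1
```

Seated: the knob moment rose by 0.21 N m, so the squeeze is about 20 N, and contact began near yaw 0.275. I'll back off 1.64 rad to yaw 1.78, which puts the jaw face about 65 mm before the fence.

```bash
A='';python3 -m pendant '[[0,0,0,0,0,-0.2,255],[0,0,0,0,0,-0.4,255],[0,0,0,0,0,-0.6,255],[0,0,0,0,0,-0.8,255],[0,0,0,0,0,-1,255]]' >/dev/null
python3 -m pendant '[[0,0,0,0,0,-0.2,255],[0,0,0,0,0,-0.4,255],[0,0,0,0,0,-0.6,255],[0,0,0,0,0,-0.8,255],[0,0,0,0,0,-1,255]]' >/dev/null
python3 -m pendant '[[0,0,0,0,0,-0.2,255],[0,0,0,0,0,-0.4,255],[0,0,0,0,0,-0.6,255],[0,0,0,0,0,-0.8,255],[0,0,0,0,0,-1,255]]' >/dev/null
python3 -m pendant '[[0,0,0,0,0,-0.1,255],[0,0,0,0,0,-0.2,255],[0,0,0,0,0,-0.28,255],[0,0,0,0,0,-0.28,255],[0,0,0,0,0,-0.28,255]]' >/dev/null
python3 feel.py;ls pics/w_*|sort -V|tail -1; python3 - <<'E'
from h import *
im=bot.snapshot("scene")[:,:,::-1];w=bot.snapshot("wrist")[:,:,::-1]
a=cv2.resize(im[110:270,190:320],None,fx=2.9,fy=2.9,interpolation=cv2.INTER_CUBIC)
b=cv2.resize(w,None,fx=.8,fy=.8);c=np.zeros((470,800,3),np.uint8);c[:464,:377]=a[:464,:377];c[:307,385:795]=b[:307,:410];cv2.imwrite("pics/end.png",c)
E
```

```text
Mz [-0.339 -0.329  0.067] sd 0.025 F [ 1.1 -1.5  5.4] eff7 -0.045 yaw 1.779 tcp [0.4964 0.0695 0.0776] grip 43.8 t 17.4
pics/w_17.40.png
```

View pics/end.png

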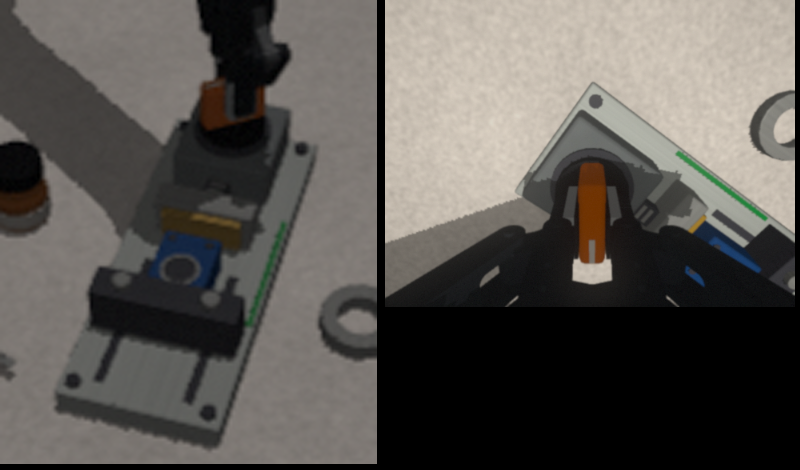

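The end view shows the brass pad (200,228) clear of the housing (185,265). The housing is flush with the fence, and the wing is still aligned and gripped at about 43 N. I'm handing in.

```bash
python3 -c "
from cell import bot
print(bot.finish_job())"
```

```text
the job is handed in; nothing more can be done
None
```

I turned the knob until the housing seated at about 20 N, backed it off about a quarter turn so the jaw face is about 65 mm from the fence, and handed in still gripping the wing; no verdict was shown.

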